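# Return the bottles, jar and beaker to their holders

## Robot

A 6-joint arm with a two-finger parallel gripper is mounted at the origin on a cart in front of the work surface, level with it; the furniture and walls round the work are solid. World frame = base frame: x ahead of the robot, y to its left, z up, the work surface at z = 0. Lengths are in m, angles in rad, forces in N, time in s.
With the tool pointing down it reaches from about 0.15 to 0.775 m from the base axis. Payload 6.1 kg.
Tool frame: the origin (TCP) lies between the finger pads; the fingertips stand 25 mm ahead of it and the grasp point (between the pads) lies 6 mm ahead of it; z points along the fingers, y is the line along which they close (so a half turn about z gives the same grasp; the last joint's range is limited). The gripper opens to 85 mm and grips with 20 to 120 N. Pads are 22 mm wide; open, the fingers measure 114 mm over their backs; the gripper's body (76 mm by 85 mm) begins 54 mm behind the grasp point. The pads swing forward as they close: fully open they stand 13 mm farther back than shut.
Start: joints at [0, 0.126, -0.04, 1.405, 0, 1.571], TCP at [0.525, -0, 0.256] pointing down, gripper open.
Joint ranges: [-2.72, 2.72], [-0.95, 1.95], [-1.27, 1.35], [-1.78, 2.02], [-1.46, 1.47], [-3.14, 3.14]. Speed limits (rad/s): [2.39, 2.39, 3.01, 3.14, 3.14, 3.14].

## Interface

Orientations are given as a unit quaternion [x, y, z, w].
In Python, from cell import ctrl, viewer gives the robot as it stands. The module is installed in compiled form; this text tells all that it offers.
- The arm moves only by the tool hand_motion, called after "Request:" as name([rows], argument=value, ...), one row to a line, values as JSON. Schema: {"type":"object","properties":{"motion":{"type":"array","items":{"type":"array","prefixItems":[{"type":"array","items":{"type":"number"},"minItems":3,"maxItems":3},{"type":"number"}],"minItems":2,"maxItems":2},"minItems":1,"maxItems":10},"jaw":{"type":"number"},"grip_force":{"type":"number"},"only":{"type":"string"},"quiet":{"type":"boolean"},"lines":{"type":"string"}},"required":["motion"],"additionalProperties":false}. motion is a list of rows, 1 to 10 of them, each written [[dx, dy, dz], turn]: dx, dy, dz in m, then a turn about the tool's z in rad; each row is the pose to reach, as a shift and turn from the pose commanded when the call began, along the tool's axes at that moment; what a row does not reach only later rows make up. A row lasts 1/12 s, in which the tool goes at most 0.0417 m and 0.125 rad, less where a joint would pass 70% of its speed; a pose out of reach is approached as far as the arm can. jaw is the opening from 0.0 (shut) to 1.0 (fully open), set as the call begins (left out keeps the last). The fingers move at their own pace and stop on an object; grip_force is the grip in N (left out, the last holds). Time passes only in rows, so rows that do not move let the fingers close. The tool returns the time, the measured TCP pose, the force, the opening and the grip force at its end. only (a regular expression) keeps the lines of the reply that match it, lines (a string "A,B") keeps lines A to B, and quiet returns only ok. Input that does not fit is refused with a message, and nothing moves.
- ctrl.read_state(): the state, without advancing time (a new reading comes with each control period).
- viewer.grab_frame(name): name is "scene" or "side" or "wrist"; returns a dict with "image" (480x640x3 uint8, red, green, blue), "z_map" (480x640 float32, m along the optical axis (not along the pixel's ray), 0 where there is no reading), "intrinsics" (3x3 intrinsics, pixels), "xyz" and "rotation" of the camera in the world. Camera axes: x right, y down, z forward; pixel columns grow to the right and rows downward; lengths in m; the calibration is good to about 2 mm. A picture is of the moment at which its call begins.
- ctrl.hand_in(): hands the job in; it is judged then, once.
The state is a dict: "clock": time; "qpos": joint angles; "dq": joint speeds; "joint_efforts": joint torques, N m; "eef_pos": TCP position; "tool_rot": TCP orientation; "contact_force": force on the tool from outside, world axes, zero at the start; "wrist_torque": the same for the moment, N m; "gripper_width": opening from 0.0 (shut) to 1.0 (fully open); "gripper_force": force on a finger pad.
Only numpy, scipy, OpenCV 4.12 (cv2) and the standard library are available. Lean on these libraries where they do the work, as an engineer would, in place of code of your own. Each camera call takes 0.05 s, during which the arm holds its last target. There are 200 camera calls.

## Task

In front of the robot two bottles, a sample jar and an empty beaker stand among four round holders. Put each bottle and the jar in the holder that has the colour of its cap (red, orange, blue) and the beaker in the white holder. Set each one down upright and gently, flat on the holder's floor, not dropped, and let go of it; knock nothing over, leave the timer and the tape roll where they are, and keep the arm clear of the shelf above.

Things in the scene. Friction and masses are not known exactly. Their poses are not given: they have to be found in the camera images.
- bottle_dye: Small clear bottle with a RED screw cap, 38 mm diameter, 75 mm high, about 0.05 kg; its straight body reaches up to about 45 mm and the cap (24 mm in diameter) takes the top 13 mm; it can be gripped across the body. Origin: centre of its underside, z up its axis. It starts upright on the worktop; loose.
- bottle_medium: Medium clear bottle with pink contents and an ORANGE screw cap, 56 mm diameter, 118 mm high; the cap is 35 mm in diameter and takes the top 21 mm (97 to 118 mm up), about 0.28 kg. Origin: centre of its underside, z up its axis. It starts upright on the worktop; loose.
- sample_jar: White round sample jar with a BLUE screw lid, 52 mm diameter, 80 mm high in all, about 0.15 kg; the lid is 47 mm in diameter and takes the top 16 mm, the body is straight up to about 46 mm; it can be gripped across the body. Origin: centre of its underside, z up its axis. It starts upright on the worktop; loose.
- beaker: Empty clear glass beaker, open at the top, 50 mm in outside diameter at the rim (47 mm at the foot), 70 mm high, about 0.06 kg; it can be gripped across its outside. Origin: centre of its underside, z up its axis. It starts upright on the worktop; loose.
- holder_red: Round bottle holder of RED plastic, a shallow dish fixed to the worktop: outside diameter 66 mm, inside diameter 56 mm, rim top 14 mm above the worktop, flat inner floor (grey inlay) 4 mm above the worktop. Place of the small bottle with the red cap. Origin: centre of its underside, on the worktop; z up.
- holder_orange: Round bottle holder of ORANGE plastic, a shallow dish fixed to the worktop: outside diameter 84 mm, inside diameter 74 mm, rim top 14 mm above the worktop, flat inner floor (grey inlay) 4 mm above the worktop. Place of the medium bottle with the orange cap. Origin: centre of its underside, on the worktop; z up.
- holder_blue: Round bottle holder of BLUE plastic, a shallow dish fixed to the worktop: outside diameter 80 mm, inside diameter 70 mm, rim top 14 mm above the worktop, flat inner floor (grey inlay) 4 mm above the worktop. Place of the white jar with the blue lid. Origin: centre of its underside, on the worktop; z up.
- holder_white: Round bottle holder of WHITE plastic, a shallow dish fixed to the worktop: outside diameter 78 mm, inside diameter 68 mm, rim top 14 mm above the worktop, flat inner floor (grey inlay) 4 mm above the worktop. Place of the empty beaker. Origin: centre of its underside, on the worktop; z up.
- timer: White bench timer, 62 x 66 x 20 mm, lying on the worktop in the middle, behind the nearest things: a bystander, not to be moved. Origin: centre of its underside.
- tape_roll: Roll of pale yellow-brown tape, 104 mm across, 25 mm high, lying on the worktop to the right, behind the work: a bystander, not to be moved. Origin: centre of its underside.

How it is judged:
At the end, for the whole second after the job is handed in: Each bottle and the jar stand in the holder of their cap's colour and the beaker in the white one: its axis within 12 mm of the holder's centre, its underside flat on the holder's floor (no more than 4 mm above it, so not on the rim), upright within 0.1 rad, released and at rest (horizontal distance between bottle_dye and holder_red below 0.012 m and z of bottle_dye in the frame of holder_red below 0.008 m and angle between each of bottle_dye, bottle_medium, sample_jar, beaker's own z axis and vertical below 0.1 rad and linear speed of each of bottle_dye, bottle_medium, sample_jar, beaker below 0.02 m/s and horizontal distance between bottle_medium and holder_orange below 0.012 m and z of bottle_medium in the frame of holder_orange below 0.008 m and horizontal distance between sample_jar and holder_blue below 0.012 m and z of sample_jar in the frame of holder_blue below 0.008 m and horizontal distance between beaker and holder_white below 0.012 m and z of beaker in the frame of holder_white below 0.008 m); the robot touches nothing.
It fails at once if a bottle, the jar or the beaker is knocked over (leans more than 0.7 rad) (angle between any of bottle_dye, bottle_medium, sample_jar, beaker's own z axis and vertical above 0.7 rad).
It fails at once if a bottle, the jar or the beaker is dropped (falls free of the fingers faster than 0.65 m/s, a fall of some 20 mm) ((linear speed of bottle_dye above 0.65 m/s and contact force between bottle_dye and the fingers below 0.05 N) or (linear speed of bottle_medium above 0.65 m/s and contact force between bottle_medium and the fingers below 0.05 N) or (linear speed of sample_jar above 0.65 m/s and contact force between sample_jar and the fingers below 0.05 N) or (linear speed of beaker above 0.65 m/s and contact force between beaker and the fingers below 0.05 N)).
It fails at once if the timer is moved more than 25 mm (distance of timer from where it was at the start of the episode above 0.025 m).
It fails at once if the tape roll is moved more than 25 mm (distance of tape_roll from where it was at the start of the episode above 0.025 m).
It also fails if it takes over 118 s, if anything falls off the work surface, if the arm or the gripper's body presses on something with over 40 N, if the wrist force passes 120 N, or if a joint passes its speed limit or range.

## Working session

There is one attempt and no reset: what is moved stays moved. The work goes in short steps, Python scripts to look and compute and a tool call to move; the robot and the scene stay as the last step left them, time stands still between calls to the robot, and variables do not carry over. Pictures are saved under pics/ and viewed, at most 14 in all, crops included, and the job is handed in when it is done.

```bash
mkdir -p pics
```

Create h.py:
```python
import numpy as np, cv2
from cell import ctrl, viewer
def grab(n,save=None):
    f=viewer.grab_frame(n)
    if save: cv2.imwrite('pics/'+save,cv2.cvtColor(f['image'],cv2.COLOR_RGB2BGR))
    return f
def cloud(f):
    K=np.array(f['intrinsics']);z=f['z_map'];v,u=np.mgrid[0:480,0:640]
    P=np.stack([(u-K[0,2])/K[0,0]*z,(v-K[1,2])/K[1,1]*z,z],-1)
    R=np.array(f['rotation'])
    if R.shape!=(3,3):
        from scipy.spatial.transform import Rotation; R=Rotation.from_quat(R).as_matrix()
    return P@R.T+np.array(f['xyz'])
```

Run:
```python
from h import *
for n in ('scene','side','wrist'):
    f=grab(n,n+'0.png'); print(n,f['xyz'],np.round(f['rotation'],3).tolist(),f['intrinsics'][0]); np.savez(n+'0.npz',**f)
print(ctrl.read_state())
```

```text
scene [-0.09108917  0.97366959  0.55540056] [-0.228, 0.809, -0.519, 0.158] [464.03834262   0.         327.73306832]
side [ 0.30365896 -0.81572182  0.71080092] [0.895, -0.13, 0.053, -0.423] [440.24192778   0.         308.75823917]
wrist [0.52431128 0.07101848 0.37361507] [0.99, 0.001, -0.0, 0.14] [424.51098251   0.         323.88945097]
{'clock': 0.15, 'qpos': array([-2.27891210e-05,  1.26289912e-01, -4.03834965e-02,  1.40538731e+00,
       -1.25361529e-05,  1.57080404e+00]), 'dq': array([-0.00154684, -0.00110972,  0.00232048, -0.00026916, -0.00013174,
       -0.00143297]), 'joint_efforts': array([-6.60388159e-04, -4.36274636e+01,  3.53150582e+01,  1.35390865e-02,
        2.80258462e-06, -9.74541621e-07]), 'eef_pos': array([ 5.24719932e-01, -1.53489354e-05,  2.55678473e-01]), 'tool_rot': array([ 7.07117421e-01,  7.07095859e-01, -4.51460391e-04, -4.42602735e-04]), 'contact_force': array([-0.43207648, -0.38289731,  0.66440277]), 'wrist_torque': array([-0.05115251,  0.01904635,  0.01781723]), 'gripper_force': 0.0, 'gripper_width': 1.0003304970689952}
```

View pics/scene0.png

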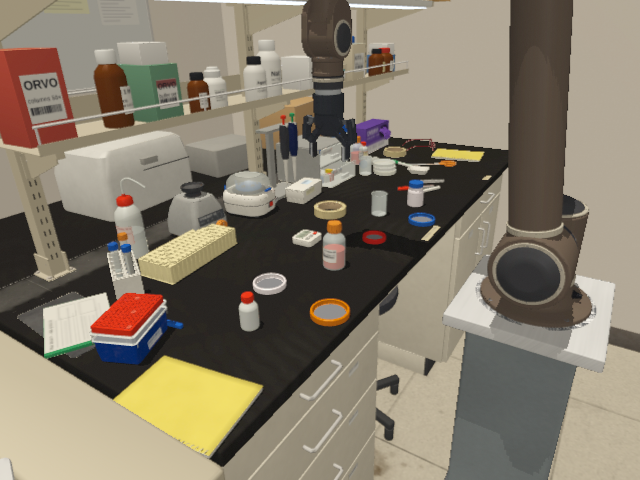

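View pics/side0.png

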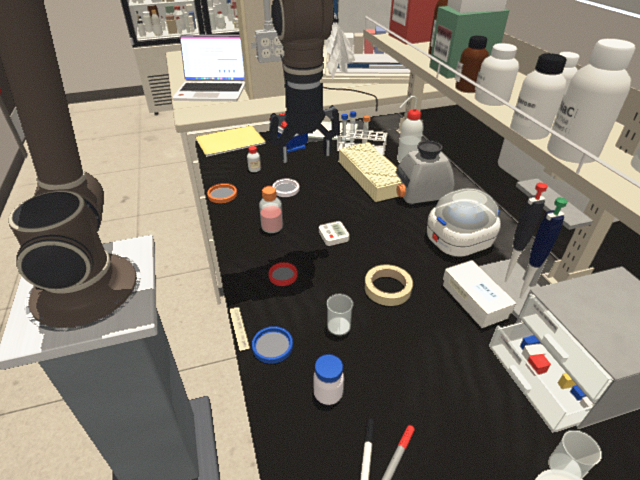

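View pics/wrist0.png

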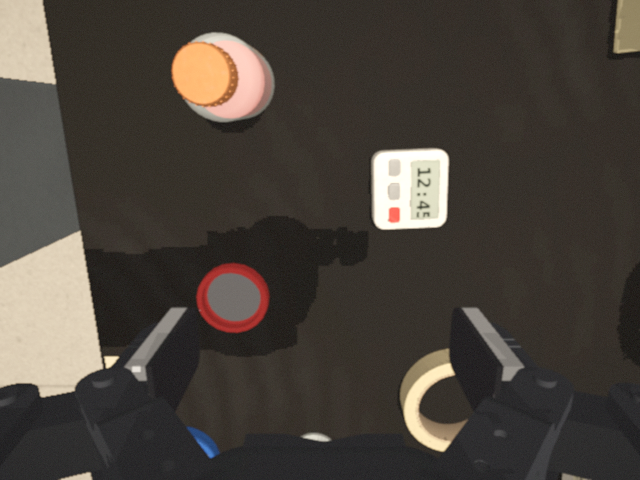

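The scene view shows the dye bottle at (249,312), the medium bottle (334,247), the beaker (379,203) and the jar (416,193). The holders are white (269,284), orange (330,312), red (374,237) and blue (421,219).
The side view shows all eight as well: dye (253,158), medium (270,210), jar (328,380), beaker (339,314), orange (222,193), white (286,188), red (283,274), blue (272,344). The wrist view has the medium bottle's cap at (205,74), the timer at (410,190) and the red holder at (233,298).

Create fit.py:
```python
from h import *
from scipy.optimize import least_squares
C={'side':dict(dye=(253,158),medium=(270,210),jar=(328,380),beaker=(339,314),orange=(222,193),white=(286,188),red=(283,274),blue=(272,344)),
'scene':dict(dye=(249,312),medium=(334,247),beaker=(379,203),jar=(416,193),white=(269,284),orange=(330,312),red=(374,237),blue=(421,219))}
def circ(p,r=None):
    c0=p.mean(0)
    if r: s=least_squares(lambda q:np.hypot(*(p-q[:2]).T)-r,c0,loss='soft_l1',f_scale=.002); return [*s.x,r]
    return least_squares(lambda q:np.hypot(*(p-q[:2]).T)-q[2],[*c0,.03],loss='soft_l1',f_scale=.002).x
```

Run:
```python
from fit import *
for n in C:
    f=dict(np.load(n+'0.npz')); P=cloud(f); hsv=cv2.cvtColor(f['image'],cv2.COLOR_RGB2HSV)
    for k,(u,v) in C[n].items():
        w=45 if n=='side' else 40
        Q=P[max(v-w,0):v+w,u-w:u+w].reshape(-1,3); H=hsv[max(v-w,0):v+w,u-w:u+w].reshape(-1,3)
        c=P[v,u]; ok=(np.hypot(*(Q-c)[:,:2].T)<.06)&(Q[:,2]>.007)&(Q[:,2]<.14)
        Q=Q[ok];H=H[ok]; h,s=H[:,0].astype(int),H[:,1]
        m={'dye':((h<6)|(h>174))&(s>150),'red':((h<6)|(h>174))&(s>150),'medium':(h>7)&(h<18)&(s>150),'orange':(h>7)&(h<18)&(s>150),'jar':(h>100)&(h<125)&(s>120),'blue':(h>100)&(h<125)&(s>120),'white':(s<40)&(H[:,2]>120),'beaker':s<300}[k]
        Q=Q[m]
        if k in('white','orange','blue','red'): Q=Q[Q[:,2]<.022]
        if len(Q)<5: print(n,k,'few',c,len(Q)); continue
        zt=np.percentile(Q[:,2],95); T=Q[Q[:,2]>zt-.006]
        lo,hi=T.min(0),T.max(0)
        print(n,k,len(Q),len(T),'pix',np.round(c,3),'ztop %.4f'%zt,'mid',np.round((lo+hi)/2,4)[:2],'ext',np.round(hi-lo,3)[:2],'fit',np.round(circ(T[:,:2]),4))
```

```text
side dye 45 30 pix [0.463 0.382 0.049] ztop 0.0756 mid [0.4651 0.3986] ext [0.021 0.022] fit [0.4652 0.3992 0.0093]
side medium 166 97 pix [0.45  0.067 0.073] ztop 0.1178 mid [0.4534 0.0904] ext [0.032 0.032] fit [0.4534 0.0894 0.0121]
side jar 601 536 pix [ 0.44  -0.427  0.071] ztop 0.0810 mid [ 0.4463 -0.407 ] ext [0.045 0.048] fit [ 0.4459 -0.4081  0.0165]
side beaker 864 154 pix [ 0.506 -0.292  0.063] ztop 0.0688 mid [ 0.513  -0.2718] ext [0.049 0.051] fit [ 0.5129 -0.272   0.0237]
side orange 160 146 pix [0.35  0.293 0.001] ztop 0.0144 mid [0.349  0.2848] ext [0.083 0.091] fit [0.349  0.2828 0.0393]
side white 133 106 pix [0.534 0.257 0.004] ztop 0.0145 mid [0.534  0.2559] ext [0.072 0.081] fit [0.5318 0.2561 0.0358]
side red 206 172 pix [ 0.441 -0.092  0.003] ztop 0.0149 mid [ 0.4385 -0.0956] ext [0.064 0.065] fit [ 0.4386 -0.0956  0.0299]
side blue 370 329 pix [ 0.373 -0.279  0.004] ztop 0.0147 mid [ 0.3724 -0.2804] ext [0.078 0.081] fit [ 0.3725 -0.2821  0.037 ]
scene dye 124 83 pix [0.452 0.416 0.048] ztop 0.0771 mid [0.4665 0.4039] ext [0.023 0.023] fit [0.4658 0.4045 0.009
[... 176 characters left out ...]
0.0700 mid [ 0.5148 -0.27  ] ext [0.049 0.054] fit [ 0.5139 -0.2699  0.0237]
scene jar 100 66 pix [ 0.436 -0.385  0.05 ] ztop 0.0826 mid [ 0.4461 -0.4055] ext [0.045 0.05 ] fit [ 0.4469 -0.4014  0.0174]
scene white 291 207 pix [0.537 0.254 0.003] ztop 0.0162 mid [0.5322 0.2598] ext [0.076 0.077] fit [0.5318 0.2597 0.0362]
scene orange 336 255 pix [0.35  0.282 0.005] ztop 0.0157 mid [0.3491 0.2867] ext [0.083 0.084] fit [0.3491 0.2876 0.0392]
scene red 159 110 pix [ 0.441 -0.097  0.006] ztop 0.0162 mid [ 0.4387 -0.0915] ext [0.063 0.069] fit [ 0.4393 -0.0919  0.0304]
scene blue 162 122 pix [ 0.377 -0.289  0.005] ztop 0.0158 mid [ 0.3734 -0.2782] ext [0.08  0.081] fit [ 0.3734 -0.2776  0.0369]
```

Run:
```python
from fit import *
for n in C:
    P=cloud(dict(np.load(n+'0.npz'))).reshape(-1,3)
    Q=P[np.hypot(P[:,0]-.4535,P[:,1]-.0925)<.045]
    cam=np.load(n+'0.npz')['xyz'][:2]; d=np.array([.4535,.0925])-cam; d/=np.hypot(*d); t=np.array([-d[1],d[0]])
    for z in np.arange(.05,.12,.006):
        q=Q[abs(Q[:,2]-z)<.003]; 
        if len(q): s=(q[:,:2]-[.4535,.0925])@t; print(n,'%.3f'%z,len(q),np.round([s.min(),s.max()],4),'depth %.4f'%-((q[:,:2]-[.4535,.0925])@d).min())
P=cloud(dict(np.load('side0.npz'))).reshape(-1,3)
q=P[(P[:,2]>.3)&(P[:,2]<.6)&(P[:,0]>.55)&(P[:,0]<1.2)&(abs(P[:,1])<.5)]
print('shelf', q.min(0) if len(q) else None, np.percentile(q,5,axis=0))
```

```text
side 0.050 45 [-0.0281  0.0257] depth 0.0274
side 0.056 45 [-0.0286  0.0251] depth 0.0264
side 0.062 35 [-0.0258  0.027 ] depth 0.0270
side 0.068 45 [-0.0264  0.0267] depth 0.0290
side 0.074 60 [-0.0273  0.0261] depth 0.0282
side 0.080 79 [-0.0253  0.0233] depth 0.0244
side 0.086 59 [-0.0203  0.0202] depth 0.0192
side 0.092 17 [-0.0154  0.0145] depth 0.0155
side 0.098 25 [-0.0185  0.0164] depth 0.0173
side 0.104 29 [-0.0161  0.0162] depth 0.0206
side 0.110 27 [-0.0165  0.0158] depth 0.0179
side 0.116 92 [-0.0172  0.0152] depth 0.0189
scene 0.050 56 [-0.0223  0.032 ] depth 0.0340
scene 0.056 50 [-0.0224  0.0319] depth 0.0312
scene 0.062 50 [-0.0224  0.0291] depth 0.0338
scene 0.068 47 [-0.0224  0.029 ] depth 0.0311
scene 0.074 53 [-0.0225  0.0289] depth 0.0315
scene 0.080 72 [-0.0227  0.029 ] depth 0.0309
scene 0.086 74 [-0.0179  0.0239] depth 0.0256
scene 0.092 31 [-0.0129  0.0188] depth 0.0178
scene 0.098 26 [-0.0129  0.0187] depth 0.0183
scene 0.104 32 [-0.013   0.0186] depth 0.0186
scene 0.110 31 [-0.013   0.0184] depth 0.0182
scene 0.116 72 [-0.0132  0.0183] depth 0.0181
shelf [ 0.55001005 -0.49150812  0.30003309] [ 0.85764594 -0.39852775  0.33016643]
```

Request:
hand_motion([
  [[0.02,-0.015,0],0],
  [[0.045,-0.035,0.01],0],
  [[0.07,-0.055,0.03],0],
  [[0.087,-0.067,0.055],0],
  [[0.0925,-0.0715,0.08],0],
  [[0.0925,-0.0715,0.08],0],
  [[0.0925,-0.0715,0.08],0],
], jaw=1.0, grip_force=40)

```text
clock: 0.73
eef_pos: [0.4525, 0.0925, 0.1757]
tool_rot: [0.707, 0.707, -0.001, -0.001]
contact_force: [-0.6, -0.3, 1.4]
gripper_width: 0.997
gripper_force: 0.0
```

Run:
```python
from fit import *
f=grab('wrist','w1.png'); P=cloud(f); hsv=cv2.cvtColor(f['image'],cv2.COLOR_RGB2HSV)
Q=P.reshape(-1,3);H=hsv.reshape(-1,3)
m=(H[:,0]>7)&(H[:,0]<18)&(H[:,1]>150)&(Q[:,2]>.1)&(Q[:,2]<.13);Q=Q[m];print(len(Q),Q.min(0),Q.max(0),(Q.min(0)+Q.max(0))/2)
```

```text
3658 [0.43694944 0.07732358 0.10001167] [0.47195524 0.11224392 0.11965426] [0.45445234 0.09478375 0.10983297]
```

View pics/w1.png

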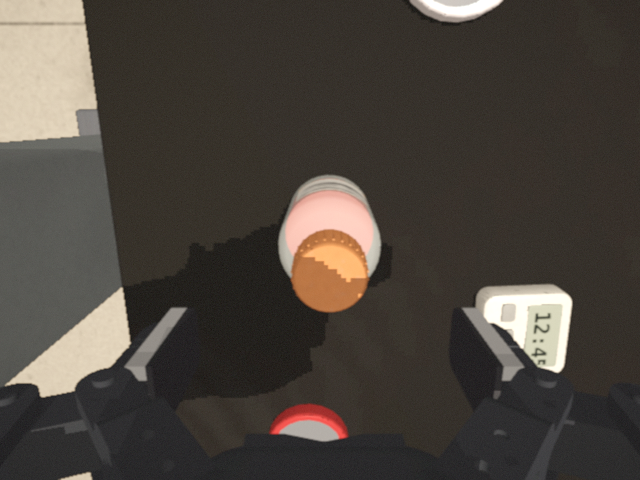

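The wrist view shows the orange cap at (330,270), centred between the open fingers. The timer at (525,325) is clear, so I'm descending.

Request:
hand_motion([
  [[0,0.001,0.02],0],
  [[0.001,0.0015,0.045],0],
  [[0.0015,0.0015,0.07],0],
  [[0.0015,0.0015,0.088],0],
  [[0.0015,0.0015,0.097],0],
  [[0.0015,0.0015,0.097],0],
])

```text
clock: 1.28
eef_pos: [0.4553, 0.0933, 0.0788]
tool_rot: [0.708, 0.707, -0.001, -0.0]
contact_force: [-0.5, 0.1, 0.2]
gripper_width: 0.999
gripper_force: 0.0
```

Request:
hand_motion([
  [[0,0,0],0],
  [[0,0,0],0],
  [[0,0,0],0],
  [[0,0,0],0],
  [[0,0,0],0],
  [[0,0,0],0],
  [[0,0,0],0],
  [[0,0,0],0],
], jaw=0, grip_force=40)

```text
clock: 1.95
eef_pos: [0.4562, 0.0942, 0.0813]
tool_rot: [0.707, 0.707, 0.001, 0.001]
contact_force: [-0.1, -0.0, 5.4]
gripper_width: 0.626
gripper_force: 41.6
```

Request:
hand_motion([
  [[0,0,-0.005],0],
  [[0,0,-0.02],0],
  [[0,0,-0.04],0],
  [[0,0,-0.06],0],
  [[0,0,-0.06],0],
  [[0,0,-0.06],0],
])

```text
clock: 2.45
eef_pos: [0.4557, 0.0942, 0.1403]
tool_rot: [0.707, 0.707, 0.001, 0.001]
contact_force: [0.1, -0.6, -3.8]
gripper_width: 0.627
gripper_force: 43.0
```

Request:
hand_motion([
  [[0.012,-0.006,0],0],
  [[0.036,-0.02,0],0],
  [[0.066,-0.036,0],0],
  [[0.096,-0.053,0],0],
  [[0.126,-0.07,0],0],
  [[0.156,-0.086,0],0],
  [[0.18,-0.1,0],0],
  [[0.192,-0.106,0],0],
  [[0.192,-0.106,0],0],
  [[0.192,-0.106,0],0],
])

```text
clock: 3.28
eef_pos: [0.348, 0.286, 0.138]
tool_rot: [0.706, 0.708, -0.001, 0.0]
contact_force: [0.1, -0.5, -2.9]
gripper_width: 0.621
gripper_force: 43.1
```

Request:
hand_motion([
  [[0,0,0.01],0],
  [[0,0,0.025],0],
  [[0,0,0.038],0],
  [[0,0,0.046],0],
  [[0,0,0.05],0],
  [[0,0,0.053],0],
  [[0,0,0.053],0],
  [[0,0,0.053],0],
])

```text
clock: 3.95
eef_pos: [0.3494, 0.286, 0.0866]
tool_rot: [0.707, 0.707, 0.0, 0.0]
contact_force: [0.0, -0.3, -2.9]
gripper_width: 0.629
gripper_force: 43.1
```

Run:
```python
from fit import *
for n in('side','scene'):
    f=grab(n,n+'1.png');P=cloud(f);hsv=cv2.cvtColor(f['image'],cv2.COLOR_RGB2HSV).reshape(-1,3);Q=P.reshape(-1,3)
    m=(hsv[:,0]>7)&(hsv[:,0]<18)&(hsv[:,1]>150)&(np.hypot(Q[:,0]-.349,Q[:,1]-.286)<.06)&(Q[:,2]>.02)
    q=Q[m];print(n,len(q),q.min(0) if len(q) else'',q.max(0) if len(q) else '')
cv2.imwrite('pics/c1.png',np.hstack([cv2.resize(cv2.imread('pics/side1.png')[100:260,130:330],(400,320)),cv2.resize(cv2.imread('pics/scene1.png')[200:360,230:430],(400,320))]))
```

```text
side 140 [0.33215757 0.26348807 0.09887154] [0.36739242 0.29925807 0.12462812]
scene 215 [0.32605841 0.27623957 0.03230748] [0.37265196 0.30428543 0.13417172]
```

View pics/c1.png

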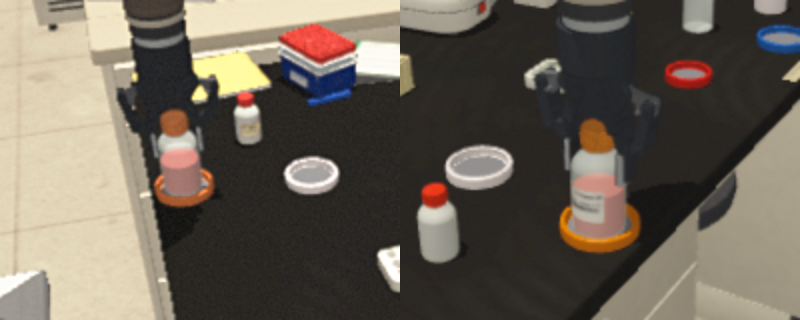

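The crops show the medium bottle upright inside the orange ring (left 183,185; right 597,225). It is still carried, with its cap top near 0.123, so I'm lowering the last few millimetres.

Request:
hand_motion([
  [[0,0,0.001],0],
  [[0,0,0.002],0],
  [[0,0,0.003],0],
  [[0,0,0.003],0],
  [[0,0,0.003],0],
])

```text
clock: 4.47
eef_pos: [0.3494, 0.2865, 0.0853]
tool_rot: [0.707, 0.707, 0.001, 0.0]
contact_force: [-4.5, -2.6, 11.9]
gripper_width: 0.625
gripper_force: 44.4
```

Request:
hand_motion([
  [[0,0,0.001],0],
  [[0,0,0.0015],0],
  [[0,0,0.0015],0],
  [[0,0,0.0015],0],
])

```text
clock: 4.8
eef_pos: [0.3494, 0.2866, 0.0852]
tool_rot: [0.707, 0.707, 0.002, -0.0]
contact_force: [-7.5, -5.5, 25.0]
gripper_width: 0.625
gripper_force: 45.5
```

Request:
hand_motion([
  [[0,0,-0.002],0],
  [[0,0,-0.003],0],
  [[0,0,-0.003],0],
])

```text
clock: 5.05
eef_pos: [0.3493, 0.2863, 0.0853]
tool_rot: [0.707, 0.707, 0.001, 0.0]
contact_force: [-0.4, -0.0, 4.4]
gripper_width: 0.628
gripper_force: 43.8
```

Request:
hand_motion([
  [[0,0,0],0],
  [[0,0,0],0],
  [[0,0,0],0],
  [[0,0,0],0],
  [[0,0,0],0],
  [[0,0,0],0],
  [[0,0,0],0],
], jaw=1.0)

```text
clock: 5.63
eef_pos: [0.349, 0.286, 0.0847]
tool_rot: [0.707, 0.707, -0.0, -0.0]
contact_force: [0.1, -0.1, -0.4]
gripper_width: 1.002
gripper_force: 0.0
```

Request:
hand_motion([
  [[0,0,-0.01],0],
  [[0,0,-0.03],0],
  [[0,0,-0.06],0],
  [[0,0,-0.085],0],
  [[0,0,-0.1],0],
  [[0,0,-0.1],0],
])

```text
clock: 6.13
eef_pos: [0.3504, 0.2872, 0.1892]
tool_rot: [0.707, 0.707, 0.003, 0.0]
contact_force: [0.6, -0.3, 0.3]
gripper_width: 1.001
gripper_force: 0.0
```

Request:
hand_motion([
  [[0.014,0.014,0],0],
  [[0.039,0.039,0],0],
  [[0.069,0.069,0],0],
  [[0.096,0.096,0],0],
  [[0.112,0.114,0],0],
  [[0.115,0.1175,0],0],
  [[0.115,0.1175,0],0],
  [[0.115,0.1175,0],0],
])

```text
clock: 6.8
eef_pos: [0.4659, 0.4005, 0.184]
tool_rot: [0.707, 0.707, -0.001, -0.0]
contact_force: [-1.0, 0.1, 0.5]
gripper_width: 0.999
gripper_force: 0.0
```

Run:
```python
from fit import *
f=grab('wrist','w2.png'); P=cloud(f); hsv=cv2.cvtColor(f['image'],cv2.COLOR_RGB2HSV)
Q=P.reshape(-1,3);H=hsv.reshape(-1,3)
m=((H[:,0]<6)|(H[:,0]>174))&(H[:,1]>150)&(Q[:,2]>.055)&(Q[:,2]<.085)&(np.hypot(Q[:,0]-.466,Q[:,1]-.401)<.05);Q=Q[m];print(len(Q),Q.min(0),Q.max(0),(Q.min(0)+Q.max(0))/2)
f=grab('side');P=cloud(f);hsv=cv2.cvtColor(f['image'],cv2.COLOR_RGB2HSV).reshape(-1,3);Q=P.reshape(-1,3)
m=(hsv[:,0]>7)&(hsv[:,0]<18)&(hsv[:,1]>150)&(np.hypot(Q[:,0]-.349,Q[:,1]-.286)<.06)&(Q[:,2]>.02)
q=Q[m];print('medium',len(q),q.min(0) ,q.max(0))
```

```text
1344 [0.45540081 0.39213962 0.06543901] [0.47780976 0.41593227 0.07730118] [0.46660529 0.40403594 0.0713701 ]
medium 137 [0.33008858 0.26406034 0.10059338] [0.36469704 0.29981002 0.12451121]
```

Request:
hand_motion([
  [[0.001,0.0005,0.02],0],
  [[0.002,0.0005,0.05],0],
  [[0.002,0.0005,0.085],0],
  [[0.002,0.0005,0.115],0],
  [[0.002,0.0005,0.135],0],
  [[0.002,0.0005,0.144],0],
  [[0.002,0.0005,0.144],0],
  [[0.002,0.0005,0.144],0],
])

```text
clock: 7.57
eef_pos: [0.4669, 0.4029, 0.0419]
tool_rot: [0.707, 0.707, 0.0, 0.0]
contact_force: [-0.2, 0.5, 0.6]
gripper_width: 0.999
gripper_force: 0.0
```

Request:
hand_motion([
  [[0,0,0],0],
  [[0,0,0],0],
  [[0,0,0],0],
  [[0,0,0],0],
  [[0,0,0],0],
  [[0,0,0],0],
  [[0,0,0],0],
  [[0,0,0],0],
  [[0,0,0],0],
], jaw=0, grip_force=30)

```text
clock: 8.32
eef_pos: [0.4674, 0.4035, 0.0419]
tool_rot: [0.707, 0.707, 0.001, 0.0]
contact_force: [-1.2, -0.1, 5.3]
gripper_width: 0.429
gripper_force: 29.8
```

Request:
hand_motion([
  [[0,0,-0.005],0],
  [[0,0,-0.02],0],
  [[0,0,-0.045],0],
  [[0,0,-0.075],0],
  [[0,0,-0.105],0],
  [[0,0,-0.135],0],
  [[0,0,-0.14],0],
  [[0,0,-0.14],0],
  [[0,0,-0.14],0],
])

```text
clock: 9.07
eef_pos: [0.4669, 0.4029, 0.1803]
tool_rot: [0.707, 0.707, -0.0, -0.0]
contact_force: [-0.7, 0.3, -1.1]
gripper_width: 0.428
gripper_force: 30.2
```

Request:
hand_motion([
  [[-0.01,0,0],0],
  [[-0.03,-0.002,0],0],
  [[-0.06,-0.004,0],0],
  [[-0.09,-0.006,0],0],
  [[-0.12,-0.008,0],0],
  [[-0.15,-0.01,0],0],
  [[-0.18,-0.012,0],0],
  [[-0.21,-0.014,0],0],
  [[-0.24,-0.016,0],0],
  [[-0.26,-0.018,0],0],
])

```text
clock: 9.9
eef_pos: [0.4472, 0.14, 0.1789]
tool_rot: [0.708, 0.707, -0.002, -0.0]
contact_force: [-0.3, -1.0, -0.3]
gripper_width: 0.428
gripper_force: 30.2
```

Request:
hand_motion([
  [[-0.02,-0.001,0],0],
  [[-0.05,-0.002,0],0],
  [[-0.08,-0.003,0],0],
  [[-0.11,-0.004,0],0],
  [[-0.14,-0.006,0],0],
  [[-0.17,-0.008,0],0],
  [[-0.2,-0.009,0],0],
  [[-0.225,-0.01,0],0],
  [[-0.237,-0.01,0],0],
  [[-0.237,-0.01,0],0],
])

```text
clock: 10.73
eef_pos: [0.4374, -0.0962, 0.179]
tool_rot: [0.708, 0.706, -0.001, -0.001]
contact_force: [-0.6, 0.3, -1.1]
gripper_width: 0.425
gripper_force: 30.2
```

Request:
hand_motion([
  [[0,0,0.015],0],
  [[0,0,0.04],0],
  [[0,0,0.07],0],
  [[0,0,0.095],0],
  [[0,0,0.11],0],
  [[0,0,0.122],0],
  [[0,0,0.13],0],
  [[0,0,0.133],0],
  [[0,0,0.133],0],
  [[0,0,0.133],0],
])

```text
clock: 11.57
eef_pos: [0.439, -0.0938, 0.0479]
tool_rot: [0.707, 0.707, 0.0, 0.0]
contact_force: [-0.6, 0.1, -0.4]
gripper_width: 0.427
gripper_force: 30.2
```

Run:
```python
from fit import *
f=grab('side','side2.png');Q=cloud(f).reshape(-1,3);hsv=cv2.cvtColor(f['image'],cv2.COLOR_RGB2HSV).reshape(-1,3)
m=((hsv[:,0]<6)|(hsv[:,0]>174))&(hsv[:,1]>150)&(np.hypot(Q[:,0]-.439,Q[:,1]+.094)<.06)
q=Q[m&(Q[:,2]>.05)];print(len(q),q.min(0),q.max(0));q=Q[m&(Q[:,2]<.02)&(Q[:,2]>.005)];print(len(q),q.min(0),q.max(0))
grab('scene','scene2.png')
cv2.imwrite('pics/c2.png',np.hstack([cv2.resize(cv2.imread('pics/side2.png')[170:330,180:380],(400,320)),cv2.resize(cv2.imread('pics/scene2.png')[150:310,270:470],(400,320))]))
```

```text
93 [ 0.42749982 -0.12181339  0.07066174] [ 0.47547754 -0.08497184  0.39316149]
144 [ 0.40632368 -0.12815028  0.00511425] [ 0.47061094 -0.07836779  0.01517192]
```

View pics/c2.png

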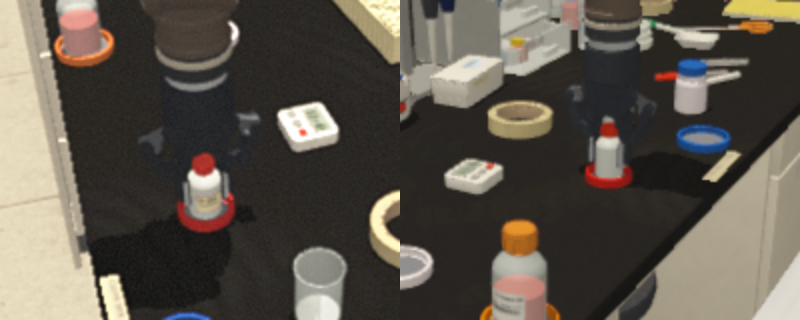

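The dye bottle is centred in the red ring (left 205,205; right 608,172), with the fingers above the rim. I'm seating it.

Request:
hand_motion([
  [[0,0,0.001],0],
  [[0,0,0.002],0],
  [[0,0,0.003],0],
  [[0,0,0.003],0],
  [[0,0,0.003],0],
])

```text
clock: 12.08
eef_pos: [0.4394, -0.0941, 0.0459]
tool_rot: [0.707, 0.707, 0.0, 0.001]
contact_force: [-3.2, 0.9, 8.4]
gripper_width: 0.427
gripper_force: 31.0
```

Request:
hand_motion([
  [[0,0,0.001],0],
  [[0,0,0.001],0],
  [[0,0,0.001],0],
  [[0,0,0.001],0],
])

```text
clock: 12.42
eef_pos: [0.4394, -0.0941, 0.0458]
tool_rot: [0.707, 0.707, 0.0, 0.001]
contact_force: [-5.6, 1.2, 17.9]
gripper_width: 0.429
gripper_force: 31.9
```

Request:
hand_motion([
  [[0,0,-0.001],0],
  [[0,0,-0.002],0],
  [[0,0,-0.002],0],
])

```text
clock: 12.67
eef_pos: [0.4392, -0.094, 0.046]
tool_rot: [0.707, 0.707, 0.0, 0.0]
contact_force: [-0.8, -0.0, -0.5]
gripper_width: 0.423
gripper_force: 30.2
```

Request:
hand_motion([
  [[0,0,0],0],
  [[0,0,0],0],
  [[0,0,0],0],
  [[0,0,0],0],
  [[0,0,0],0],
  [[0,0,0],0],
  [[0,0,0],0],
  [[0,0,0],0],
], jaw=1.0)

```text
clock: 13.33
eef_pos: [0.439, -0.094, 0.0458]
tool_rot: [0.707, 0.707, -0.0, -0.0]
contact_force: [-0.5, -0.2, -0.9]
gripper_width: 0.999
gripper_force: 0.0
```

Request:
hand_motion([
  [[0,0,-0.01],0],
  [[0,0,-0.03],0],
  [[0,0,-0.06],0],
  [[0,0,-0.09],0],
  [[0,0,-0.12],0],
  [[0,0,-0.13],0],
  [[0,0,-0.13],0],
])

```text
clock: 13.92
eef_pos: [0.4407, -0.0944, 0.1794]
tool_rot: [0.707, 0.707, 0.002, 0.003]
contact_force: [0.2, -0.4, -0.8]
gripper_width: 1.001
gripper_force: 0.0
```

Request:
hand_motion([
  [[-0.015,0,0],0],
  [[-0.045,0.001,0],0],
  [[-0.085,0.002,0],0],
  [[-0.125,0.003,0],0],
  [[-0.165,0.004,0],0],
  [[-0.205,0.005,0],0],
  [[-0.245,0.006,0],0],
  [[-0.28,0.007,0],0],
  [[-0.312,0.007,0],0],
  [[-0.312,0.007,0],0],
])

```text
clock: 14.75
eef_pos: [0.4451, -0.4107, 0.1731]
tool_rot: [0.709, 0.706, -0.001, -0.001]
contact_force: [-1.0, 1.2, 0.0]
gripper_width: 1.001
gripper_force: 0.0
```

Request:
hand_motion([
  [[0,0,0],0],
  [[0,0,0],0],
])

```text
clock: 14.92
eef_pos: [0.4454, -0.4052, 0.1743]
tool_rot: [0.707, 0.707, 0.0, -0.001]
contact_force: [-0.0, 0.3, -0.5]
gripper_width: 1.0
gripper_force: 0.0
```

Run:
```python
from fit import *
f=grab('wrist','w3.png'); Q=cloud(f).reshape(-1,3); H=cv2.cvtColor(f['image'],cv2.COLOR_RGB2HSV).reshape(-1,3)
m=(H[:,0]>100)&(H[:,0]<125)&(H[:,1]>120)&(Q[:,2]>.06)&(Q[:,2]<.09);q=Q[m];print('jar',len(q),q.min(0),q.max(0),(q.min(0)+q.max(0))/2)
m=(abs(Q[:,2]-.068)<.005)&(np.hypot(Q[:,0]-.5135,Q[:,1]+.271)<.04);q=Q[m];print('beaker',len(q),q.min(0) if len(q) else '',q.max(0) if len(q) else'')
f=grab('side','side3.png');Q=cloud(f).reshape(-1,3);hsv=cv2.cvtColor(f['image'],cv2.COLOR_RGB2HSV).reshape(-1,3)
m=((hsv[:,0]<6)|(hsv[:,0]>174))&(hsv[:,1]>150)&(np.hypot(Q[:,0]-.439,Q[:,1]+.094)<.06)
q=Q[m&(Q[:,2]>.05)&(Q[:,2]<.1)];print('dye',len(q),q.min(0),q.max(0))
```

```text
jar 5872 [ 0.42257554 -0.42808602  0.06827097] [ 0.46881002 -0.38195127  0.08260774] [ 0.44569278 -0.40501864  0.07543936]
beaker 698 [ 0.49001317 -0.29559303  0.06302458] [ 0.53462999 -0.27992106  0.07243364]
dye 93 [ 0.42624569 -0.109344    0.0671161 ] [ 0.44996257 -0.08457138  0.08034391]
```

View pics/w3.png

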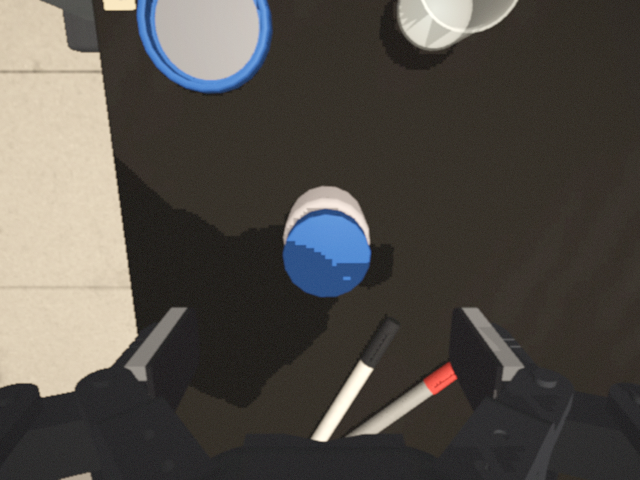

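The wrist view shows the blue lid at (327,253), centred between the fingers, with the pens well clear of them. I'm descending.

Request:
hand_motion([
  [[0,0,0.02],0],
  [[0,0,0.05],0],
  [[0,0,0.085],0],
  [[0,0,0.11],0],
  [[0,0,0.127],0],
  [[0,0,0.134],0],
  [[0,0,0.134],0],
  [[0,0,0.134],0],
])

```text
clock: 15.68
eef_pos: [0.4464, -0.4055, 0.0427]
tool_rot: [0.707, 0.707, 0.0, 0.0]
contact_force: [0.3, -0.5, 0.3]
gripper_width: 1.0
gripper_force: 0.0
```

Request:
hand_motion([
  [[0,0,0],0],
  [[0,0,0],0],
  [[0,0,0],0],
  [[0,0,0],0],
  [[0,0,0],0],
  [[0,0,0],0],
  [[0,0,0],0],
  [[0,0,0],0],
], jaw=0, grip_force=35)

```text
clock: 16.35
eef_pos: [0.4466, -0.4066, 0.0436]
tool_rot: [0.707, 0.707, 0.0, 0.001]
contact_force: [-1.0, 0.3, 5.5]
gripper_width: 0.601
gripper_force: 36.1
```

Request:
hand_motion([
  [[0,0,-0.005],0],
  [[0,0,-0.02],0],
  [[0,0,-0.04],0],
  [[0,0,-0.055],0],
  [[0,0,-0.06],0],
  [[0,0,-0.06],0],
])

```text
clock: 16.85
eef_pos: [0.4467, -0.4067, 0.1036]
tool_rot: [0.707, 0.707, 0.0, 0.002]
contact_force: [-0.4, -0.5, -1.7]
gripper_width: 0.596
gripper_force: 36.6
```

Request:
hand_motion([
  [[0.012,-0.012,0],0],
  [[0.035,-0.03,0],0],
  [[0.06,-0.045,0],0],
  [[0.085,-0.058,0],0],
  [[0.11,-0.068,0],0],
  [[0.122,-0.0735,0],0],
  [[0.126,-0.0735,0],0],
  [[0.126,-0.0735,0],0],
  [[0.126,-0.0735,0],0],
])

```text
clock: 17.6
eef_pos: [0.3732, -0.2807, 0.1018]
tool_rot: [0.707, 0.707, -0.0, 0.001]
contact_force: [0.6, 0.1, -1.4]
gripper_width: 0.595
gripper_force: 36.6
```

Request:
hand_motion([
  [[0,0,0.012],0],
  [[0,0,0.028],0],
  [[0,0,0.04],0],
  [[0,0,0.047],0],
  [[0,0,0.051],0],
  [[0,0,0.053],0],
  [[0,0,0.053],0],
  [[0,0,0.053],0],
])

```text
clock: 18.27
eef_pos: [0.3729, -0.2804, 0.0492]
tool_rot: [0.707, 0.707, 0.0, 0.0]
contact_force: [-1.5, -0.5, -0.3]
gripper_width: 0.599
gripper_force: 36.6
```

Run:
```python
from fit import *
grab('side','side4.png');grab('scene','scene4.png')
cv2.imwrite('pics/c4.png',np.hstack([cv2.resize(cv2.imread('pics/side4.png')[240:400,180:380],(400,320)),cv2.resize(cv2.imread('pics/scene4.png')[120:280,330:530],(400,320))]))
```

```text
(no output)
```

View pics/c4.png

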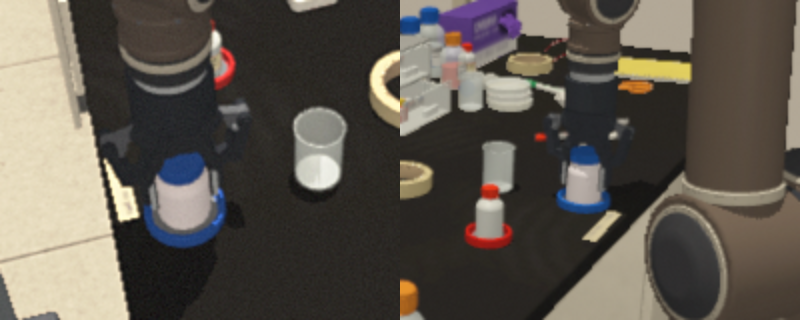

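The jar is inside the blue ring (left 185,210; right 583,195), well centred. The dye bottle stands in the red ring. I'm seating the jar.

Request:
hand_motion([
  [[0,0,0.001],0],
  [[0,0,0.002],0],
  [[0,0,0.003],0],
  [[0,0,0.003],0],
  [[0,0,0.003],0],
])

```text
clock: 18.78
eef_pos: [0.3728, -0.2802, 0.0475]
tool_rot: [0.707, 0.707, 0.0, 0.001]
contact_force: [-2.6, 2.4, 12.3]
gripper_width: 0.597
gripper_force: 37.8
```

Request:
hand_motion([
  [[0,0,0.0005],0],
  [[0,0,0.001],0],
  [[0,0,0.001],0],
  [[0,0,0.001],0],
])

```text
clock: 19.12
eef_pos: [0.3728, -0.2802, 0.0474]
tool_rot: [0.707, 0.707, 0.0, 0.001]
contact_force: [-7.0, 5.6, 21.3]
gripper_width: 0.597
gripper_force: 38.6
```

Request:
hand_motion([
  [[0,0,-0.001],0],
  [[0,0,-0.002],0],
  [[0,0,-0.002],0],
])

```text
clock: 19.37
eef_pos: [0.3728, -0.2802, 0.0475]
tool_rot: [0.707, 0.707, 0.0, 0.001]
contact_force: [-1.2, 1.5, 7.8]
gripper_width: 0.594
gripper_force: 37.4
```

Request:
hand_motion([
  [[0,0,0],0],
  [[0,0,0],0],
  [[0,0,0],0],
  [[0,0,0],0],
  [[0,0,0],0],
  [[0,0,0],0],
  [[0,0,0],0],
  [[0,0,0],0],
], jaw=1.0)

```text
clock: 20.03
eef_pos: [0.3725, -0.28, 0.0467]
tool_rot: [0.707, 0.707, 0.0, -0.0]
contact_force: [-0.6, 0.1, 0.6]
gripper_width: 1.0
gripper_force: 0.0
```

Request:
hand_motion([
  [[0,0,-0.01],0],
  [[0,0,-0.03],0],
  [[0,0,-0.06],0],
  [[0,0,-0.09],0],
  [[0,0,-0.12],0],
  [[0,0,-0.13],0],
  [[0,0,-0.13],0],
])

```text
clock: 20.62
eef_pos: [0.3738, -0.281, 0.1804]
tool_rot: [0.707, 0.707, 0.0, 0.003]
contact_force: [0.1, 0.6, -0.5]
gripper_width: 0.996
gripper_force: 0.0
```

Request:
hand_motion([
  [[0,0.02,0],0],
  [[0.003,0.05,0],0],
  [[0.006,0.085,0],0],
  [[0.009,0.115,0],0],
  [[0.009,0.135,0],0],
  [[0.009,0.1405,0],0],
  [[0.009,0.1405,0],0],
  [[0.009,0.1405,0],0],
])

```text
clock: 21.28
eef_pos: [0.512, -0.2707, 0.1756]
tool_rot: [0.707, 0.707, -0.001, -0.001]
contact_force: [-0.4, 0.2, 0.7]
gripper_width: 0.997
gripper_force: 0.0
```

Run:
```python
from fit import *
for n in ('wrist','side','scene'):
    f=grab(n,n+'5.png'); Q=cloud(f).reshape(-1,3); H=cv2.cvtColor(f['image'],cv2.COLOR_RGB2HSV).reshape(-1,3)
    q=Q[(abs(Q[:,2]-.068)<.004)&(np.hypot(Q[:,0]-.5135,Q[:,1]+.271)<.04)]
    if len(q)>5: print(n,'beaker',len(q),q.min(0),q.max(0),circ(q[:,:2],.0245))
    q=Q[(H[:,0]>100)&(H[:,0]<125)&(H[:,1]>120)&(Q[:,2]>.06)&(Q[:,2]<.1)&(np.hypot(Q[:,0]-.373,Q[:,1]+.28)<.06)]
    if len(q)>5: print(n,'jar',len(q),q.min(0),q.max(0))
```

```text
wrist beaker 1597 [ 0.48763306 -0.29623133  0.06400789] [ 0.53752021 -0.24566718  0.07192224] [np.float64(0.5126341392921536), np.float64(-0.269743894044787), 0.0245]
wrist jar 6556 [ 0.35069121 -0.30135162  0.06961212] [ 0.3960619  -0.25549193  0.08667565]
side beaker 124 [ 0.48862143 -0.29817578  0.06400775] [ 0.53837772 -0.24369531  0.07086603] [np.float64(0.512665864060216), np.float64(-0.2722523268999984), 0.0245]
side jar 473 [ 0.34989562 -0.30417022  0.06865772] [ 0.39557318 -0.25616097  0.08638066]
scene beaker 71 [ 0.48945092 -0.29866593  0.0640397 ] [ 0.5378243  -0.24274242  0.07176623] [np.float64(0.513522731867302), np.float64(-0.2703584024826233), 0.0245]
scene jar 126 [ 0.35059972 -0.2958399   0.07188943] [ 0.39449523 -0.25137588  0.08722918]
```

View pics/wrist5.png

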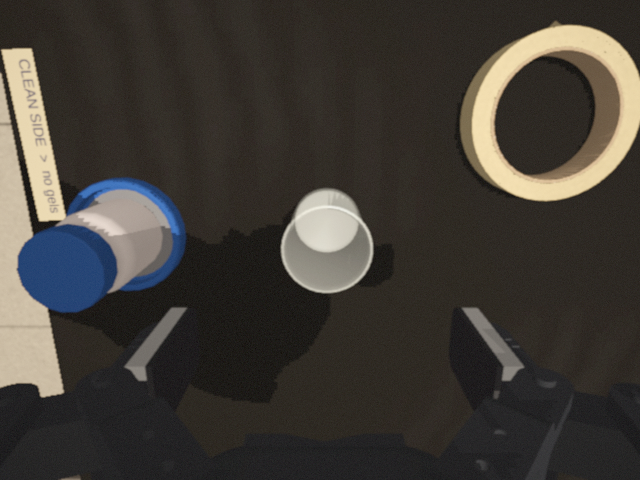

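The wrist view shows the beaker rim at (327,250), centred. The jar in the blue dish and the tape roll are both clear of the fingers.

Request:
hand_motion([
  [[0,0,0.02],0],
  [[0,0,0.05],0],
  [[0,0,0.085],0],
  [[0,0,0.11],0],
  [[0,0,0.126],0],
  [[0,0,0.132],0],
  [[0,0,0.132],0],
  [[0,0,0.132],0],
])

```text
clock: 22.1
eef_pos: [0.5129, -0.2714, 0.0458]
tool_rot: [0.707, 0.707, 0.0, 0.0]
contact_force: [0.4, -0.3, 0.8]
gripper_width: 0.996
gripper_force: 0.0
```

Request:
hand_motion([
  [[0,0,0],0],
  [[0,0,0],0],
  [[0,0,0],0],
  [[0,0,0],0],
  [[0,0,0],0],
  [[0,0,0],0],
  [[0,0,0],0],
  [[0,0,0],0],
], jaw=0, grip_force=25)

```text
clock: 22.77
eef_pos: [0.5136, -0.2714, 0.0462]
tool_rot: [0.707, 0.707, 0.0, 0.001]
contact_force: [-1.0, 0.7, 5.9]
gripper_width: 0.568
gripper_force: 25.2
```

Request:
hand_motion([
  [[0,0,-0.005],0],
  [[0,0,-0.02],0],
  [[0,0,-0.045],0],
  [[0,0,-0.075],0],
  [[0,0,-0.105],0],
  [[0,0,-0.125],0],
  [[0,0,-0.13],0],
  [[0,0,-0.13],0],
  [[0,0,-0.13],0],
])

```text
clock: 23.52
eef_pos: [0.5127, -0.2708, 0.1739]
tool_rot: [0.707, 0.707, -0.0, -0.0]
contact_force: [-0.5, 1.0, -2.2]
gripper_width: 0.571
gripper_force: 26.1
```

Request:
hand_motion([
  [[0.01,0,0],0],
  [[0.03,0.001,0],0],
  [[0.06,0.002,0],0],
  [[0.09,0.003,0],0],
  [[0.12,0.004,0],0],
  [[0.15,0.005,0],0],
  [[0.18,0.006,0],0],
  [[0.21,0.007,0],0],
  [[0.24,0.008,0],0],
  [[0.27,0.009,0],0],
])

```text
clock: 24.35
eef_pos: [0.5205, 0.001, 0.173]
tool_rot: [0.707, 0.707, -0.001, -0.001]
contact_force: [0.1, 0.0, -0.6]
gripper_width: 0.572
gripper_force: 26.1
```

Request:
hand_motion([
  [[0.03,0.001,0],0],
  [[0.06,0.002,0],0],
  [[0.09,0.003,0],0],
  [[0.12,0.004,0],0],
  [[0.15,0.005,0],0],
  [[0.18,0.006,0],0],
  [[0.21,0.007,0],0],
  [[0.24,0.008,0],0],
  [[0.255,0.0095,0],0],
  [[0.259,0.0095,0],0],
])

```text
clock: 25.18
eef_pos: [0.5304, 0.2604, 0.1728]
tool_rot: [0.706, 0.708, -0.001, -0.001]
contact_force: [0.0, -0.6, -1.0]
gripper_width: 0.568
gripper_force: 26.1
```

Request:
hand_motion([
  [[0,0,0],0],
  [[0,0,0.02],0],
  [[0,0,0.045],0],
  [[0,0,0.07],0],
  [[0,0,0.09],0],
  [[0,0,0.104],0],
  [[0,0,0.114],0],
  [[0,0,0.12],0],
  [[0,0,0.122],0],
  [[0,0,0.122],0],
])

```text
clock: 26.02
eef_pos: [0.5316, 0.2575, 0.0529]
tool_rot: [0.707, 0.707, -0.0, 0.0]
contact_force: [-0.7, 0.4, -1.1]
gripper_width: 0.569
gripper_force: 26.1
```

Run:
```python
from fit import *
grab('side','side6.png');grab('scene','scene6.png')
cv2.imwrite('pics/c6.png',np.hstack([cv2.resize(cv2.imread('pics/side6.png')[110:270,180:380],(400,320)),cv2.resize(cv2.imread('pics/scene6.png')[190:350,180:380],(400,320))]))
```

```text
(no output)
```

View pics/c6.png

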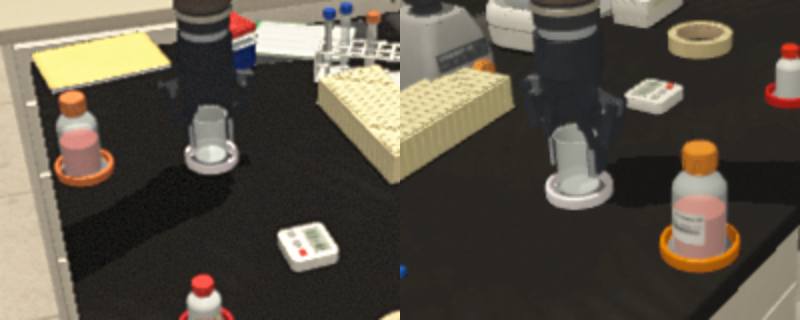

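The beaker hangs centred inside the white ring (left 211,152; right 578,187), and the others stand in their dishes. I'm seating it.

Request:
hand_motion([
  [[0,0,0.001],0],
  [[0,0,0.002],0],
  [[0,0,0.003],0],
  [[0,0,0.003],0],
  [[0,0,0.003],0],
])

```text
clock: 26.53
eef_pos: [0.5318, 0.2582, 0.0502]
tool_rot: [0.707, 0.707, 0.0, 0.0]
contact_force: [0.3, -0.6, 1.6]
gripper_width: 0.567
gripper_force: 26.1
```

Request:
hand_motion([
  [[0,0,0.0005],0],
  [[0,0,0.001],0],
  [[0,0,0.001],0],
  [[0,0,0.001],0],
])

```text
clock: 26.87
eef_pos: [0.5318, 0.2583, 0.0502]
tool_rot: [0.707, 0.707, 0.001, 0.0]
contact_force: [-2.3, -0.3, 9.0]
gripper_width: 0.574
gripper_force: 26.4
```

Request:
hand_motion([
  [[0,0,-0.0005],0],
  [[0,0,-0.001],0],
  [[0,0,-0.001],0],
])

```text
clock: 27.12
eef_pos: [0.5318, 0.2582, 0.0502]
tool_rot: [0.707, 0.707, 0.0, 0.0]
contact_force: [-0.2, 0.7, 4.4]
gripper_width: 0.57
gripper_force: 26.2
```

Request:
hand_motion([
  [[0,0,0],0],
  [[0,0,0],0],
  [[0,0,0],0],
  [[0,0,0],0],
  [[0,0,0],0],
  [[0,0,0],0],
  [[0,0,0],0],
  [[0,0,0],0],
], jaw=1.0)

```text
clock: 27.78
eef_pos: [0.5315, 0.258, 0.0497]
tool_rot: [0.707, 0.707, -0.0, -0.0]
contact_force: [-0.5, -0.8, -0.4]
gripper_width: 1.002
gripper_force: 0.0
```

Request:
hand_motion([
  [[0,0,-0.01],0],
  [[0,0,-0.03],0],
  [[0,0,-0.06],0],
  [[0,0,-0.09],0],
  [[0,0,-0.12],0],
  [[0,0,-0.15],0],
  [[0,0,-0.15],0],
])

```text
clock: 28.37
eef_pos: [0.5336, 0.259, 0.2075]
tool_rot: [0.707, 0.707, 0.005, 0.002]
contact_force: [0.5, 0.7, 0.7]
gripper_width: 1.003
gripper_force: 0.0
```

Request:
hand_motion([
  [[-0.03,0,0],0],
  [[-0.06,0,0],0],
  [[-0.1,0,0],0],
  [[-0.13,0,0],0],
  [[-0.15,0,0],0],
  [[-0.15,0,0],0],
  [[-0.15,0,0],0],
  [[-0.15,0,0],0],
])

```text
clock: 29.03
eef_pos: [0.5316, 0.1084, 0.2001]
tool_rot: [0.707, 0.707, 0.0, -0.0]
contact_force: [0.3, -0.2, -0.2]
gripper_width: 0.999
gripper_force: 0.0
```

Run:
```python
from fit import *
T=dict(orange=(.349,.286,7,18),red=(.439,-.094,-6,6),blue=(.373,-.28,100,125))
for n in('side','scene'):
    f=grab(n,n+'7.png'); Q=cloud(f).reshape(-1,3); H=cv2.cvtColor(f['image'],cv2.COLOR_RGB2HSV).reshape(-1,3);h=(H[:,0].astype(int)+20)%180-20
    for k,(x,y,a,b) in T.items():
        d=np.hypot(Q[:,0]-x,Q[:,1]-y)<.06; c=d&(h>=a)&(h<=b)&(H[:,1]>120)
        q=Q[c&(Q[:,2]>.05)&(Q[:,2]<.14)]; z=np.percentile(q[:,2],95);q=q[q[:,2]>z-.006]; r=Q[c&(Q[:,2]>.006)&(Q[:,2]<.02)]
        print(n,k,'cap',np.round((q.min(0)+q.max(0))/2,4)[:2],'top %.4f'%z,'rim',np.round((r.min(0)+r.max(0))/2,4)[:2])
    q=Q[(np.hypot(Q[:,0]-.532,Q[:,1]-.258)<.05)&(Q[:,2]>.066)&(Q[:,2]<.08)]; print(n,'beaker',circ(q[:,:2],.0245),np.percentile(q[:,2],95))
```

```text
side orange cap [0.3463 0.2816] top 0.1213 rim [0.3487 0.2767]
side red cap [ 0.4382 -0.097 ] top 0.0795 rim [ 0.438 -0.098]
side blue cap [ 0.3727 -0.2813] top 0.0850 rim [ 0.3723 -0.2879]
side beaker [np.float64(0.5307133167616939), np.float64(0.2575159196567497), 0.0245] 0.07439451131340166
scene orange cap [0.3465 0.2875] top 0.1233 rim [0.3495 0.2884]
scene red cap [ 0.4386 -0.0919] top 0.0813 rim [ 0.4383 -0.0916]
scene blue cap [ 0.3736 -0.2748] top 0.0863 rim [ 0.3721 -0.2738]
scene beaker [np.float64(0.531260291003615), np.float64(0.25910816446879426), 0.0245] 0.07600411974119446
```

View pics/side7.png

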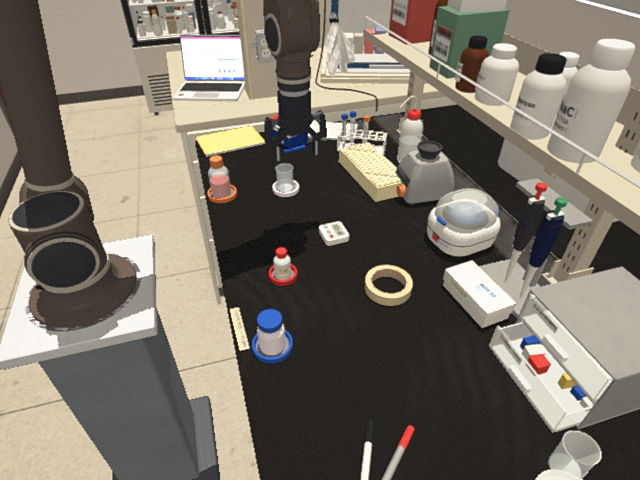

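All four stand upright in their holders: medium (219,180), beaker (285,180), dye (282,266), jar (271,335). Their tops read about 4 mm above the starting values and are within about 3 mm of centre. The timer (333,233) and the tape roll (388,285) are where they were, so I'm handing in.

```bash
python3 -c "
from cell import ctrl
print(ctrl.hand_in())"
```

```text
the job is handed in; nothing more can be done
None
```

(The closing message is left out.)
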